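# Reset the tripped breaker in the counter's power box

### The arm

A 6-joint arm with a two-finger parallel gripper is mounted at the origin on a cart in front of the work surface, level with it; the furniture and walls round the work are solid. World frame = base frame: x ahead of the robot, y to its left, z up, the work surface at z = 0. Lengths are in m, angles in degrees, forces in N, time in s.
With the tool pointing down it reaches from about 0.35 to 0.875 m from the base axis. Payload 4.2 kg.
Tool frame: the origin (TCP) lies midway between the tips of the shut fingers; the grasp point (between the pads) lies 19 mm behind it; z points along the fingers, y is the line along which they close (so a half turn about z gives the same grasp; the last joint's range is limited). The gripper opens to 87 mm and grips with 3 to 60 N. Pads are 19 mm wide; open, the fingers measure 117 mm over their backs; the gripper's body (75 mm by 190 mm) begins 51 mm behind the grasp point.
Start: joints at [91.765, 22.042, 0.453, 0, -68.411, -14.817], TCP at [0.141, 0.609, 0.192] pointing down, gripper open.
Joint ranges: [-179.83, 179.83], [-69.29, 118.12], [-61.27, 80.66], [-181.25, 117.63], [-171.15, -9.14], [-177.46, 177.46]. Speed limits (degrees/s): [159.86, 159.86, 180, 180, 180, 180].

### API

Orientations are given as a 3x3 rotation matrix whose columns are the frame's x, y, z axes.
In Python, from station import r, vision gives the robot as it stands (r), with the cameras (vision).
- The arm moves only by the tool shift_gripper, called in YAML: its name, and indented under it one key for each argument. Schema: {"type":"object","properties":{"moves":{"type":"object","properties":{"ticks":{"type":"array","items":{"type":"array","items":{"type":"number"},"minItems":7,"maxItems":7},"minItems":1,"maxItems":8}},"additionalProperties":false,"required":["ticks"]},"only":{"type":"string"},"quiet":{"type":"boolean"},"lines":{"type":"string"}},"required":["moves"],"additionalProperties":false}. moves is an object whose key "ticks" holds a list of rows, 1 to 8 of them, each of 7 numbers: the opening from 0.0 (shut) to 1.0 (fully open), then dx, dy, dz in a scale on which 1.0 is 0.5 m, then a rotation vector rx, ry, rz in normalised numbers (1 is 45 degrees); each row is the pose to reach, as a shift and turn from the pose commanded when the call began, along the tool's axes at that moment; what a row does not reach only later rows make up. A row lasts 1/10 s, in which the tool goes at most 0.05 m and 8.59 degrees, less where a joint would pass 70% of its speed; a pose out of reach is approached as far as the arm can. The fingers move at their own pace and stop on an object; the grip force is fixed at half the most. Time passes only in rows, so rows that do not move let the fingers close. The tool returns the time, the measured TCP pose, the force, the opening and the grip force at its end. only (a regular expression) keeps the lines of the reply that match it, lines (a string "A,B") keeps lines A to B, and quiet returns only ok. Shift and turn numbers lie between -1 and 1, and a call with a number outside is refused. Input that does not fit is refused with a message, and nothing moves.
- r.sense(): the state, without advancing time (a new reading comes with each control period).
- vision.capture(name): name is "scene" or "top" or "wrist"; returns a dict with "pixels" (384x512x3 uint8, red, green, blue), "z_map" (384x512 float32, m along the optical axis (not along the pixel's ray), 0 where there is no reading), "K" (3x3 intrinsics, pixels), "distortion" ([k1, k2, p1, p2, k3] as OpenCV has them; the pictures are not rectified), "world_from_camera" (4x4, takes a point from camera to world coordinates). Camera axes: x right, y up, looking along -z (the intrinsics and any distortion apply to the point x, -y, -z); pixel columns grow to the right and rows downward; lengths in m; the calibration is good to about 2 mm. A picture is of the moment at which its call begins.
- r.finish_job(): hands the job in; it is judged then, once.
The state is a dict: "time_s": time; "joints": joint angles; "joint_velocities": joint speeds; "effort": joint torques, N m; "tcp_pos": TCP position; "ee_rot": TCP orientation; "wrist_force": force on the tool from outside, world axes, zero at the start; "moment": the same for the moment, N m; "gripper_width": opening from 0.0 (shut) to 1.0 (fully open); "gripper_force": force on a finger pad.
Only numpy, scipy, OpenCV 4.12 (cv2) and the standard library are available. Lean on these libraries where they do the work, as an engineer would, in place of code of your own. Each camera call takes 0.05 s, during which the arm holds its last target. There are 200 camera calls.

### The job

The pastry case has gone dead because one of the three breakers in the power box on the counter has tripped: its handle stands midway. Tip the flush cover up by pressing its far end and swing it open, push the tripped handle right back to off against its spring until it comes up firm, then throw it over to on so that it snaps across, without forcing it at any time. Leave the other two handles as they are and the things round about where they stand, and shut the cover flush again.

Things in the scene. Friction and masses are not known exactly. Their poses are not given: they have to be found in the camera images.
- power_box: grey power box, 204 (x) x 196 (y) x 100 mm high, fixed on the counter; origin under its centre, x towards its far side (away from the robot at yaw 0), z up. An open well inside 8 mm walls (inner size 188 x 180 mm) is closed by an aluminium cover flush with the rim at z = 100; no finger gets under the shut cover. The breakers stand in the well
- cover_hinge (a point): middle of the cover's hinge line, which runs along the box's y at box x = 40, z = 97 mm; fixed to the box. The stiff friction hinge (about 0.13 Nm) leaves the cover at any angle
- cover_lip (a point): middle of the cover's near edge at half its thickness, 132 mm from the hinge line; moves with the cover. Once tipped up, this edge can be pushed up and over from the near side
- cover_press (a point): middle of the ribbed press pad on top of the cover's far end, 32 mm beyond the hinge line (box x = 72 when shut); moves with the cover. About 7 N presses it down; 13 mm there tips the cover to about 0.5 rad, and it stays. Nothing lies under the far end for 50 mm
- cover (a joint): angle of the cover: 0 = shut flush, grows as the near edge rises, 1.57 = upright, 2.0 = stop, leaning away. The cover is a plate 184 (x) x 176 (y) x 6 mm, 0.22 kg, reaching 132 mm to the near side of its hinge line and 52 mm to the far side
- breaker_a: the tripped breaker, one of three alike in a row across the box, 50 mm apart (which stands where varies); white body 96 (x) x 46 (y) x 28 mm. Origin under its centre, 10 mm above the counter, at box x = -22; axes as the box. The handle's axis runs along y, 30 mm above this origin. It takes harm above 40 N
- breaker_b: the second breaker, switched on; made as breaker_a
- breaker_c: the third breaker, a spare that is switched off; made as breaker_a
- handle_a (a joint): angle of the tripped handle: 0 = upright, negative = leaning to the near side (off), positive = to the far side (on). A spring drives it away from upright to rest at -0.40 (off) or +0.40 (on); about 5 N at the tip takes it past centre from off; stops at -0.58 and +0.46. Tripped, it rests just past upright (about +0.05), and a hidden latch bars it from on: see tip_a
- handle_b (a joint): angle of the second breaker's handle, same bat and same sense; it is on, near +0.40
- handle_c (a joint): angle of the third breaker's handle, same bat and same sense; it is off, near -0.40
- tip_a (a point): top of the tripped handle, a black bat 17 mm wide (y), 10 mm thick, tip 52 mm from its axis; moves with it. The latch clears only when the handle is pushed on past its off rest, against a spring that rises to about 8 N, beyond about -0.53 and best to its stop at -0.58; let go, it returns to about -0.40 and can then be thrown to on
- tip_b (a point): the same point of the second handle
- tip_c (a point): the same point of the third handle
- terminal: bystander: black card terminal with keys, 186 x 72 x 24 mm, lying loose on the counter; origin under its centre
- shaker: bystander: glass sugar shaker, 44 mm across, 90 mm high, standing loose; origin under its centre
- tin: bystander: green tea tin, 72 x 72 x 100 mm, standing loose; origin under its centre

How it is judged:
By the outcome, as a careful person would: the job done as asked, in the order asked, and still so for the second after the job is handed in, with the robot touching nothing.
It also fails if it takes over 61 s, if anything falls off the work surface, if the arm or the gripper's body presses on something with over 40 N, if the wrist force passes 120 N, or if a joint passes its speed limit or range.

## Working session

There is one attempt and no reset: what is moved stays moved. The work goes in short steps, Python scripts to look and compute and a tool call to move; the robot and the scene stay as the last step left them, time stands still between calls to the robot, and variables do not carry over. Pictures are saved under pics/ and viewed, at most 10 in all, crops included, and the job is handed in when it is done.

```bash
ls; mkdir -p pics
```

Create h.py:
```python
import numpy as np,cv2
from station import r, vision
def world(c,mask=None):
    z=c["z_map"];h,w=z.shape
    u,v=np.meshgrid(np.arange(w),np.arange(h))
    p=cv2.undistortPoints(np.stack([u,v],-1).reshape(-1,1,2).astype(np.float64),np.array(c["K"]),np.array(c["distortion"])).reshape(h,w,2)
    P=np.stack([p[...,0]*z,-p[...,1]*z,-z,np.ones_like(z)],-1)
    W=(P@np.array(c["world_from_camera"]).T)[...,:3]
    W[z==0]=np.nan
    return W
def save(c,n): cv2.imwrite("pics/"+n,c["pixels"][...,::-1])
```

Run:
```python
from h import *
s=r.sense();print(s)
a=vision.capture("scene");b=vision.capture("top")
cv2.imwrite("pics/a.png",cv2.resize(np.vstack([a["pixels"],b["pixels"]])[...,::-1],(400*1,600)))
save(a,"scene.png");save(b,"top.png")
np.save("topW.npy",world(b));np.save("sceneW.npy",world(a))
```

```text
pics
station.py
{'time_s': 0.0, 'joints': array([ 9.17633174e+01,  2.20922343e+01,  3.80107235e-01, -2.87758064e-02,
       -6.84103777e+01, -1.48162017e+01]), 'joint_velocities': array([ 0.02138788,  0.0424427 , -0.00665241, -0.01722939,  0.00622766,
       -0.06974345]), 'effort': array([ 9.37012082e-04, -3.90659058e+01,  1.87403780e+01,  4.21977371e+00,
        1.09325635e-02, -1.93255910e-04]), 'tcp_pos': array([0.14099427, 0.60820963, 0.19094694]), 'ee_rot': array([[ 9.74120172e-01, -2.26030375e-01, -4.00986290e-04],
       [-2.26030711e-01, -9.74117800e-01, -2.15142290e-03],
       [ 9.56790425e-05,  2.18637966e-03, -9.99997605e-01]]), 'wrist_force': array([-0.01743761, -0.05003076,  0.01646965]), 'moment': array([ 0.02749693, -0.04454233,  0.01795913]), 'gripper_force': 0.0, 'gripper_width': 0.9998166785099544}
```

View pics/top.png

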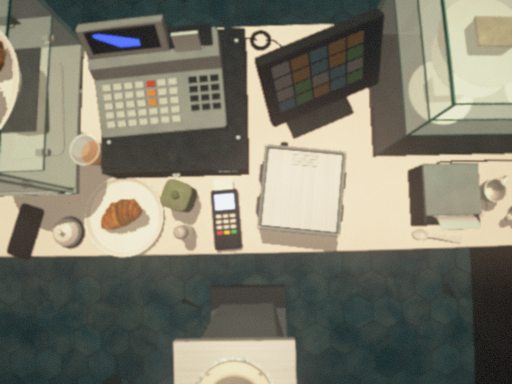

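View pics/scene.png

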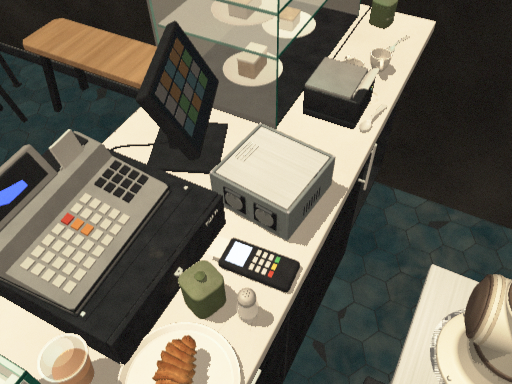

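The top view shows the box at about (302,190), with its ribbed pad near (305,158) and the near edge near (298,232). The terminal is at (226,218), the tin at (178,195), and the shaker at (181,232). The tablet stand is behind the box.

Run:
```python
from h import *
np.set_printoptions(precision=4,suppress=True)
for n in("top","scene"):
    W=np.load(n+"W.npy")
    px=[(305,158),(302,190),(226,218),(178,195),(181,232),(320,85),(235,345),(285,150)] if n=="top" else [(285,142),(275,165),(265,262),(203,285),(247,300),(200,80)]
    for u,v in px: print(n,(u,v),W[v,u])
    m=(abs(W[...,2]-.1)<.007)
    k,l,st,c=cv2.connectedComponentsWithStats(m.astype(np.uint8))
    for i in range(1,k):
        if st[i,4]>600:
            p=W[l==i];(cx,cy),(w,h),a=cv2.minAreaRect(p[:,:2].astype(np.float32))
            print(i,st[i],c[i],"rect",cx,cy,w,h,a,"z",np.median(p[:,2]))
c=np.array
```

```text
top (305, 158) [ 0.6022 -0.1884  0.1019]
top (302, 190) [ 0.5259 -0.1786  0.1007]
top (226, 218) [0.4665 0.0109 0.0245]
top (178, 195) [0.5227 0.1188 0.0929]
top (181, 232) [0.4337 0.1126 0.0913]
top (320, 85) [ 0.7525 -0.2198  0.1751]
top (235, 345) [ 0.1372 -0.0033  0.0006]
top (285, 150) [ 0.6234 -0.1416  0.0995]
2 [  69   28  179  146 4408] [177.4374 144.0878] rect 0.7590190172195435 0.17110763490200043 0.447007417678833 0.36038246750831604 89.9544448852539 z 0.10487518005298746
136 [ 257  144   90   93 6915] [301.7309 189.6954] rect 0.5280318856239319 -0.17779956758022308 0.19725771248340607 0.20506028831005096 82.92327880859375 z 0.10087033245575994
139 [ 422  163   60   56 2998] [451.466  189.6077] rect 0.516166627407074 -0.5387881994247437 0.1398203819990158 0.13246305286884308 89.46660614013672 z 0.10052113230232868
scene (285, 142) [ 0.5357 -0.2529  0.0978]
scene (275, 165) [ 0.5222 -0.1742  0.1019]
scene (265, 262) [0.4527 0.0099 0.0216]
scene (203, 285) [0.5123 0.1392 0.0858]
scene (247, 300) [0.4271 0.1288 0.0854]
scene (200, 80) [ 0.7782 -0.2883  0.1658]
2 [ 305   57   64   42 1636] [336.9138  77.2757] rect 0.5189327001571655 -0.5379622578620911 0.13221517205238342 0.14527252316474915 0.20843131840229034 z 0.0995996040186824
4 [ 209  122  127   94 6240] [272.8827 167.4614] rect 0.5286682844161987 -0.17765386402606964 0.20067308843135834 0.20690661668777466 82.62201690673828 z 0.09970740880095069
5 [   0  148  223  200 7269] [141.9285 264.9331] rect 0.7298753261566162 0.12915503978729248 0.3035874366760254 0.36135953664779663 0.21063119173049927 z 0.10399809019383
134 [ 37 333  51  49 881] [ 64.2259 360.8842] rect 0.6439045667648315 0.357475221157074 0.07977040857076645 0.0785340815782547 27.06268310546875 z 0.09756236308083266
```

Add to h.py:
```python
np.set_printoptions(precision=4,suppress=True)
C=np.array([.5283,-.1777]);YAW=np.radians(-7.2)
EX=np.array([np.cos(YAW),np.sin(YAW)]);EY=np.array([-EX[1],EX[0]])
def b2w(x,y,z): return np.r_[C+EX*x+EY*y,z]
def w2b(W): d=W[...,:2]-C; return np.stack([d@EX,d@EY,W[...,2]],-1)
def go(x,y,z):
    "shift in tool axes to box point; and yaw error"
    s=r.sense();R=s["ee_rot"]
    print("to",(x,y,z),"tool shift",R.T@(b2w(x,y,z)-s["tcp_pos"]),"rotvec",cv2.Rodrigues(R.T@np.array([[EX[0],-EY[0],0],[EX[1],-EY[1],0],[0,0,-1]]))[0].ravel()*57.2958)
def st():
    s=r.sense();print("box pos",w2b(s["tcp_pos"]),"F",s["wrist_force"],"t",s["time_s"])
```

Run:
```python
from h import *
W=w2b(np.load("topW.npy"))
for lo in range(100,300,20):
    m=(W[...,0]>lo/1000)&(W[...,0]<lo/1000+.02)&(abs(W[...,1])<.13)&(W[...,2]>0.03)
    print(lo,m.sum(),np.nanmax(W[...,2][m]) if m.any() else 0)
W=np.load("topW.npy");m=(W[...,0]<.6)&(W[...,0]>.3)&(abs(W[...,1])<.75)
print("max z",np.nanmax(W[...,2][m]))
go(.072,0,.30);go(.072,0,.13)
```

```text
100 61 0.1022396199929071
120 9 0.05283720931549607
140 159 0.15269167744087575
160 458 0.20057463467594094
180 813 0.24098878265636026
200 1159 0.2758382599811695
220 1316 0.27702251990708693
240 1370 0.2778832329325185
260 1192 0.27589194982128507
280 993 0.2763778278887118
max z 0.30909583883969305
to (0.072, 0, 0.3) tool shift [ 0.6265  0.671  -0.1076] rotvec [ 0.1133  0.0006 -5.8593]
to (0.072, 0, 0.13) tool shift [0.6265 0.6707 0.0624] rotvec [ 0.1133  0.0006 -5.8593]
```

Careful with the scale: shifts go in shares of 0.5 m and turns go in shares of 45 degrees. That gives: 0.25 m / 0.5 = 0.5, 0.21 m / 0.5 = 0.42, -5.86 degrees / 45 = -0.1302.

shift_gripper:
  moves: {"ticks": [[0, 0.04, 0.04, -0.08, 0, 0, -0.0222], [0, 0.1, 0.1, -0.14, 0, 0, -0.0444], [0, 0.16, 0.16, -0.18, 0, 0, -0.0667], [0, 0.22, 0.24, -0.2, 0, 0, -0.0889], [0, 0.28, 0.3, -0.2, 0, 0, -0.1111], [0, 0.34, 0.36, -0.2, 0, 0, -0.1302], [0, 0.4, 0.42, -0.2, 0, 0, -0.1302], [0, 0.46, 0.5, -0.2, 0, 0, -0.1302]]}

```text
time_s: 0.9
tcp_pos: [0.3092, 0.312, 0.2916]
ee_rot: [[0.992, -0.124, -0.0], [-0.124, -0.992, -0.0], [-0.0, 0.0, -1.0]]
wrist_force: [1.2, 0.3, 0.6]
gripper_width: 0.356
gripper_force: 0.0
```

```bash
python3 -c "
from h import *
st();go(.072,0,.29)"
```

```text
box pos [-0.2787  0.4584  0.2916] F [1.1865 0.3106 0.5835] t 0.9
to (0.072, 0, 0.29) tool shift [0.3503 0.4587 0.0017] rotvec [0.0278 0.0132 0.0519]
```

In the tool's units: 0.31 m / 0.5 = 0.62, 0.27 m / 0.5 = 0.54.

shift_gripper:
  moves: {"ticks": [[0, 0.06, 0.08, 0, 0, 0, 0], [0, 0.12, 0.16, 0, 0, 0, 0], [0, 0.18, 0.24, 0, 0, 0, 0], [0, 0.24, 0.32, 0, 0, 0, 0], [0, 0.3, 0.4, 0, 0, 0, 0], [0, 0.36, 0.48, 0, 0, 0, 0], [0, 0.42, 0.54, 0, 0, 0, 0], [0, 0.48, 0.62, 0, 0, 0, 0]]}

```text
time_s: 1.7
tcp_pos: [0.5086, -0.0258, 0.2917]
ee_rot: [[0.992, -0.125, -0.0], [-0.125, -0.992, 0.0], [-0.0, -0.0, -1.0]]
wrist_force: [0.7, 1.2, 0.7]
gripper_width: 0.008
gripper_force: 0.0
```

shift_gripper:
  moves: {"ticks": [[0, 0.06, 0.08, 0, 0, 0, 0], [0, 0.12, 0.16, 0.04, 0, 0, 0], [0, 0.16, 0.22, 0.1, 0, 0, 0], [0, 0.2, 0.27, 0.18, 0, 0, 0], [0, 0.21, 0.276, 0.26, 0, 0, 0], [0, 0.21, 0.276, 0.32, 0, 0, 0], [0, 0.21, 0.276, 0.32, 0, 0, 0]]}

```text
time_s: 2.4
tcp_pos: [0.5909, -0.1742, 0.126]
ee_rot: [[0.992, -0.127, -0.012], [-0.127, -0.992, 0.002], [-0.013, -0.0, -1.0]]
wrist_force: [0.0, 0.0, 0.6]
gripper_width: 0.01
gripper_force: 0.0
```

```bash
python3 -c "
from h import *
st();go(.072,0,.11);go(.072,0,.086)"
```

```text
box pos [0.0616 0.0113 0.126 ] F [0.0086 0.0431 0.5727] t 2.4
to (0.072, 0, 0.11) tool shift [0.0106 0.0113 0.0159] rotvec [-0.0201  0.7233 -0.0936]
to (0.072, 0, 0.086) tool shift [0.0109 0.0113 0.0399] rotvec [-0.0201  0.7233 -0.0936]
```

In the tool's units: 0.012 m / 0.5 = 0.024, 0.011 m / 0.5 = 0.022, 0.7 degrees / 45 = 0.0156.

shift_gripper:
  moves: {"ticks": [[0, 0.022, 0.022, 0.012, 0, 0.0156, 0], [0, 0.022, 0.022, 0.024, 0, 0.0156, 0], [0, 0.022, 0.022, 0.024, 0, 0.0156, 0]]}

```text
time_s: 2.7
tcp_pos: [0.6048, -0.1867, 0.1207]
ee_rot: [[0.992, -0.126, 0.013], [-0.126, -0.992, -0.001], [0.013, -0.0, -1.0]]
wrist_force: [0.0, 0.0, -0.2]
gripper_width: 0.006
gripper_force: 0.0
```

```bash
python3 -c "
from h import *
st()"
```

```text
box pos [0.077  0.0007 0.1207] F [ 0.0186  0.0288 -0.1756] t 2.7
```

shift_gripper:
  moves: {"ticks": [[0, 0, 0, 0.012, 0, 0, 0], [0, 0, 0, 0.024, 0, 0, 0], [0, 0, 0, 0.032, 0, 0, 0], [0, 0, 0, 0.04, 0, 0, 0], [0, 0, 0, 0.048, 0, 0, 0], [0, 0, 0, 0.054, 0, 0, 0], [0, 0, 0, 0.054, 0, 0, 0]]}

```text
time_s: 3.4
tcp_pos: [0.6045, -0.1866, 0.0924]
ee_rot: [[0.992, -0.125, 0.011], [-0.125, -0.992, -0.001], [0.011, -0.0, -1.0]]
wrist_force: [0.4, -0.4, 0.2]
gripper_width: 0.005
gripper_force: 0.0
```

```bash
python3 -c "
from h import *
st()"
```

```text
box pos [0.0767 0.0008 0.0924] F [ 0.3602 -0.4026  0.2327] t 3.4
```

In the tool's units: 0.009 m / 0.5 = 0.018, 0.006 m / 0.5 = 0.012, -0.7 degrees / 45 = -0.0156.

shift_gripper:
  moves: {"ticks": [[0, -0.008, 0, 0.006, 0, -0.0156, 0], [0, -0.008, 0, 0.012, 0, -0.0156, 0], [0, -0.008, 0, 0.018, 0, -0.0156, 0], [0, -0.008, 0, 0.018, 0, -0.0156, 0]]}

```text
time_s: 3.8
tcp_pos: [0.6005, -0.1861, 0.0834]
ee_rot: [[0.992, -0.125, -0.001], [-0.125, -0.992, 0.0], [-0.001, -0.0, -1.0]]
wrist_force: [-0.2, 0.2, 0.3]
gripper_width: 0.005
gripper_force: 0.0
```

```bash
python3 - <<'E'
from h import *
st()
W=w2b(world(vision.capture("top")))
for x in range(-110,30,10):
    m=(abs(W[...,0]-x/1000)<.004)&(abs(W[...,1])<.07)
    print(x,m.sum(),np.median(W[...,2][m]) if m.any() else 0)
E
```

```text
box pos [0.0727 0.0007 0.0834] F [-0.162   0.2222  0.2605] t 3.8
-110 157 0.0009476094638527499
-100 187 0.1004330603828748
-90 209 0.10070138464912504
-80 207 0.10107088034690703
-70 202 0.10107964679005588
-60 203 0.10095172554778487
-50 202 0.10091812790133675
-40 204 0.10103591132848311
-30 206 0.10113369846981757
-20 199 0.10104059474776317
-10 197 0.10124679979576301
0 198 0.10117740163829142
10 195 0.10123015584696438
20 194 0.10118933330040641
```

Run:
```python
from h import *
a=vision.capture("top");b=vision.capture("scene");w=vision.capture("wrist");save(b,"scene2.png")
cv2.imwrite("pics/m.png",cv2.resize(np.hstack([a["pixels"][90:290,180:440],b["pixels"][60:260,180:440],cv2.resize(w["pixels"],(267,200))])[...,::-1],(787,200)))
W=w2b(world(b))
for x in range(-110,30,20):
    m=(abs(W[...,0]-x/1000)<.004)&(abs(W[...,1])<.07)
    print(x,m.sum(),np.median(W[...,2][m]) if m.any() else 0)
```

```text
-110 254 -0.0013646481686115375
-90 166 0.09931040742904329
-70 192 0.09975411010537155
-50 187 0.09994812250056129
-30 176 0.0996981307504155
-10 179 0.09995454379320956
10 169 0.0995142625141685
```

View pics/m.png

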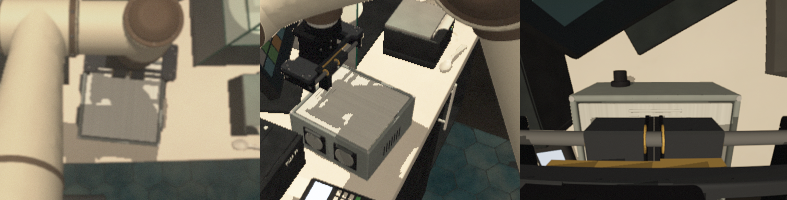

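Run:
```python
from h import *
b=cv2.imread("pics/scene2.png");w=vision.capture("wrist")["pixels"][...,::-1]
cv2.imwrite("pics/m2.png",np.hstack([cv2.resize(b[60:210,200:350],(400,400),interpolation=2),cv2.resize(w,(400,400))]))
```

```text
(no output)
```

View pics/m2.png

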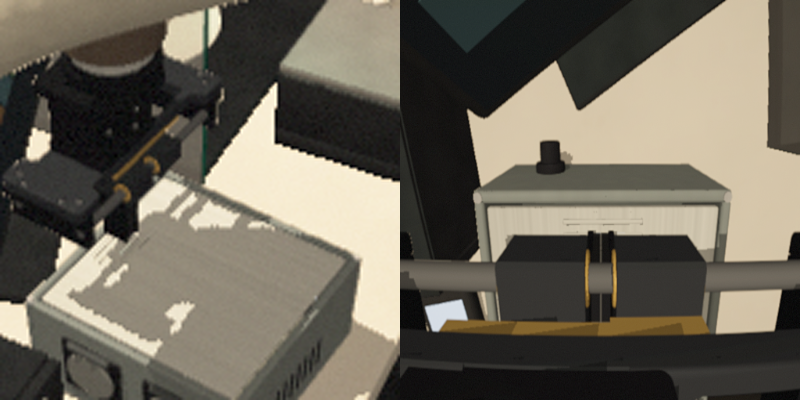

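The scene crop shows the hand over the far end of the box, with the cover still looking flat. In the wrist view the finger tips are at about (600,235), with the ribs just beyond them. I'll check whether the tip pose agrees with the depth.

Run:
```python
from h import *
s=r.sense();T=s["tcp_pos"]
def proj(c,P):
    M=np.linalg.inv(np.array(c["world_from_camera"]));p=M[:3,:3]@P+M[:3,3];q=np.array([[p[0],-p[1],-p[2]]])
    uv=cv2.projectPoints(q,np.zeros(3),np.zeros(3),np.array(c["K"]),np.array(c["distortion"]))[0].ravel();return uv,-p[2]
for n in("scene","wrist","top"):
    c=vision.capture(n)
    for P in(T,T+[0,0,.02],b2w(.072,0,.1),b2w(.102,0,.1)):
        uv,d=proj(c,P);u,v=np.round(uv).astype(int)
        print(n,uv,d,c["z_map"][v,u] if 0<=u<512 and 0<=v<384 else None)
    B=w2b(world(c))
    for y in(-.05,.05):
        print([ (x,np.round(np.nanmedian(B[...,2][(abs(B[...,0]-x/1000)<.004)&(abs(B[...,1]-y)<.02)]),3)) for x in range(-90,120,15)])
print(s["wrist_force"],s["effort"])
```

```text
scene [246.1041 155.6163] 1.0512529916867148 1.0312768
scene [245.772  149.3001] 1.0358799677485144 1.0189793
scene [246.489  150.6775] 1.038992515670739 1.0384405
scene [235.7619 145.459 ] 1.0502265767995296 1.1931342
[(-90, np.float64(0.099)), (-75, np.float64(0.1)), (-60, np.float64(0.1)), (-45, np.float64(0.1)), (-30, np.float64(0.1)), (-15, np.float64(0.1)), (0, np.float64(0.099)), (15, np.float64(0.099)), (30, np.float64(0.1)), (45, np.float64(0.202)), (60, np.float64(0.101)), (75, np.float64(0.1)), (90, np.float64(0.1)), (105, np.float64(nan))]
[(-90, np.float64(0.1)), (-75, np.float64(0.1)), (-60, np.float64(0.1)), (-45, np.float64(0.1)), (-30, np.float64(0.1)), (-15, np.float64(0.1)), (0, np.float64(0.1)), (15, np.float64(0.1)), (30, np.float64(0.1)), (45, np.float64(0.222)), (60, np.float64(0.284)), (75, np.float64(0.272)), (90, np.float64(0.26)), (105, np.float64(0.284))]
wrist [259.2072 219.3005] 0.20497919593756855 0.18671358
wrist [259.4607 231.1212] 0.1856807383860894 0.1609208
wrist [260.5815 230.4281] 0.19005931539190202 0.16357638
wrist [260.7803 181.8111] 0.1821833
[... 959 characters left out ...]
at64(0.101)), (-45, np.float64(0.101)), (-30, np.float64(0.101)), (-15, np.float64(0.101)), (0, np.float64(0.101)), (15, np.float64(0.101)), (30, np.float64(0.101)), (45, np.float64(0.203)), (60, np.float64(0.473)), (75, np.float64(0.474)), (90, np.float64(0.473)), (105, np.float64(nan))]
[(-90, np.float64(0.1)), (-75, np.float64(0.101)), (-60, np.float64(0.101)), (-45, np.float64(0.101)), (-30, np.float64(0.101)), (-15, np.float64(0.101)), (0, np.float64(0.101)), (15, np.float64(0.101)), (30, np.float64(0.432)), (45, np.float64(0.45)), (60, np.float64(0.461)), (75, np.float64(0.462)), (90, np.float64(0.456)), (105, np.float64(0.442))]
[-0.8457  0.4602 -0.4874] [ -0.0022 -41.6182  16.6274   3.6374   0.0787   0.    ]
  return np.nanmean(a, axis, out=out, keepdims=keepdims)
```

Run:
```python
from h import *
st()
for n in("scene","wrist"):
    c=vision.capture(n);B=w2b(world(c));px=c["pixels"].astype(int)
    if n=="scene":
        for v in range(132,166,2):
            print(v,[tuple(np.round(B[v,u]*1000).astype(int))+(px[v,u].sum()//3,) for u in range(236,258,4)])
    else:
        for v in range(195,260,5):
            print(v,[tuple(np.round(B[v,u]*1000).astype(int))+(px[v,u].sum()//3,) for u in(235,245,255,260,265,275)])
```

```text
box pos [0.0732 0.0007 0.0841] F [ 0.2109  0.4684 -0.1966] t 4.2
132 [(np.int64(40), np.int64(71), np.int64(226), np.int64(47)), (np.int64(59), np.int64(35), np.int64(190), np.int64(33)), (np.int64(44), np.int64(41), np.int64(202), np.int64(65)), (np.int64(38), np.int64(36), np.int64(201), np.int64(85)), (np.int64(36), np.int64(25), np.int64(194), np.int64(30)), (np.int64(90), np.int64(-63), np.int64(99), np.int64(221))]
134 [(np.int64(37), np.int64(75), np.int64(226), np.int64(41)), (np.int64(73), np.int64(18), np.int64(163), np.int64(32)), (np.int64(42), np.int64(44), np.int64(200), np.int64(65)), (np.int64(40), np.int64(34), np.int64(193), np.int64(77)), (np.int64(94), np.int64(-53), np.int64(98), np.int64(84)), (np.int64(85), np.int64(-56), np.int64(101), np.int64(223))]
136 [(np.int64(36), np.int64(77), np.int64(222), np.int64(23)), (np.int64(44), np.int64(55), np.int64(201), np.int64(62)), (np.int64(64), np.int64(16), np.int64(161), np.int64(38)), (np.int64(39), np.int64(34), np.int64(188), np.int64(23)), (np.int64(89), np.int64(-46), np.int64(100), np.int64(216)), (np.int64(79
[... 9080 characters left out ...]
), np.int64(8), np.int64(207), np.int64(27)), (np.int64(82), np.int64(8), np.int64(149), np.int64(14)), (np.int64(79), np.int64(3), np.int64(141), np.int64(35)), (np.int64(82), np.int64(1), np.int64(147), np.int64(18)), (np.int64(82), np.int64(-1), np.int64(148), np.int64(20)), (np.int64(108), np.int64(-2), np.int64(202), np.int64(127))]
255 [(np.int64(110), np.int64(8), np.int64(208), np.int64(46)), (np.int64(106), np.int64(5), np.int64(200), np.int64(79)), (np.int64(106), np.int64(3), np.int64(200), np.int64(77)), (np.int64(106), np.int64(1), np.int64(200), np.int64(77)), (np.int64(105), np.int64(0), np.int64(199), np.int64(77)), (np.int64(107), np.int64(-2), np.int64(203), np.int64(136))]
```

The force stays near zero, and both cameras put the finger tips near z≈0.113, not 0.084. The real tips are therefore about 29 mm above the stated TCP, so I'll go on down by feel.

In the tool's units: 0.01 m / 0.5 = 0.02, 0.008 m / 0.5 = 0.016.

shift_gripper:
  moves: {"ticks": [[0, 0, 0, 0.008, 0, 0, 0], [0, 0, 0, 0.016, 0, 0, 0], [0, 0, 0, 0.02, 0, 0, 0], [0, 0, 0, 0.02, 0, 0, 0]]}

```text
time_s: 4.7
tcp_pos: [0.6005, -0.1861, 0.0733]
ee_rot: [[0.992, -0.125, -0.001], [-0.125, -0.992, 0.0], [-0.001, 0.0, -1.0]]
wrist_force: [0.6, 0.3, -0.1]
gripper_width: 0.003
gripper_force: 0.0
```

shift_gripper:
  moves: {"ticks": [[0, 0, 0, 0.004, 0, 0, 0], [0, 0, 0, 0.008, 0, 0, 0], [0, 0, 0, 0.008, 0, 0, 0]]}

```text
time_s: 5.0
tcp_pos: [0.601, -0.1862, 0.07]
ee_rot: [[0.992, -0.125, 0.0], [-0.125, -0.992, -0.0], [0.0, 0.0, -1.0]]
wrist_force: [0.5, -0.4, 0.2]
gripper_width: 0.008
gripper_force: 0.0
```

shift_gripper:
  moves: {"ticks": [[0, 0, 0, 0.004, 0, 0, 0], [0, 0, 0, 0.008, 0, 0, 0], [0, 0, 0, 0.008, 0, 0, 0]]}

```text
time_s: 5.3
tcp_pos: [0.6013, -0.1863, 0.0677]
ee_rot: [[0.992, -0.125, 0.001], [-0.125, -0.992, -0.001], [0.001, 0.001, -1.0]]
wrist_force: [-1.8, 1.0, 7.4]
gripper_width: 0.001
gripper_force: 3.2
```

Contact came at reported z=0.068, so the true tip is about 33 mm above the reported TCP. Now I'll press.

In the tool's units: 0.011 m / 0.5 = 0.022, 0.008 m / 0.5 = 0.016.

shift_gripper:
  moves: {"ticks": [[0, 0, 0, 0.008, 0, 0, 0], [0, 0, 0, 0.016, 0, 0, 0], [0, 0, 0, 0.022, 0, 0, 0], [0, 0, 0, 0.022, 0, 0, 0]]}

```text
time_s: 5.7
tcp_pos: [0.6022, -0.1867, 0.0573]
ee_rot: [[0.992, -0.124, 0.003], [-0.124, -0.992, -0.002], [0.003, 0.001, -1.0]]
wrist_force: [-1.2, 0.6, 6.7]
gripper_width: 0.005
gripper_force: 2.8
```

shift_gripper:
  moves: {"ticks": [[0, 0, 0, 0.004, 0, 0, 0], [0, 0, 0, 0.006, 0, 0, 0], [0, 0, 0, 0.006, 0, 0, 0]]}

```text
time_s: 6.0
tcp_pos: [0.603, -0.1869, 0.0547]
ee_rot: [[0.992, -0.124, 0.005], [-0.124, -0.992, -0.002], [0.005, 0.001, -1.0]]
wrist_force: [-0.0, -0.4, 7.7]
gripper_width: 0.008
gripper_force: 3.2
```

Run:
```python
from h import *
st()
B=w2b(world(vision.capture("top")))
print([ (x,np.round(np.median(B[...,2][(abs(B[...,0]-x/1000)<.004)&(abs(B[...,1])<.06)]),3)) for x in range(-105,40,10)])
```

```text
box pos [0.0753 0.0003 0.0547] F [-0.0315 -0.3889  7.7176] t 6.0
[(-105, np.float64(0.002)), (-95, np.float64(0.099)), (-85, np.float64(0.026)), (-75, np.float64(0.027)), (-65, np.float64(0.166)), (-55, np.float64(0.16)), (-45, np.float64(0.154)), (-35, np.float64(0.148)), (-25, np.float64(0.141)), (-15, np.float64(0.135)), (-5, np.float64(0.129)), (5, np.float64(0.123)), (15, np.float64(0.116)), (25, np.float64(0.111)), (35, np.float64(0.392))]
```

In the tool's units: -0.185 m / 0.5 = -0.37, -0.16 m / 0.5 = -0.32.

shift_gripper:
  moves: {"ticks": [[0, 0, 0, -0.06, 0, 0, 0], [0, 0, 0, -0.14, 0, 0, 0], [0, 0, 0, -0.24, 0, 0, 0], [0, -0.04, 0, -0.32, 0, 0, 0], [0, -0.12, 0, -0.35, 0, 0, 0], [0, -0.22, 0, -0.35, 0, 0, 0], [0, -0.3, 0, -0.35, 0, 0, 0], [0, -0.37, 0, -0.35, 0, 0, 0]]}

```text
time_s: 6.85
tcp_pos: [0.4151, -0.1628, 0.2271]
ee_rot: [[0.992, -0.125, 0.001], [-0.125, -0.992, 0.0], [0.001, -0.0, -1.0]]
wrist_force: [0.5, -0.5, 0.7]
gripper_width: 0.004
gripper_force: 0.0
```

shift_gripper:
  moves: {"ticks": [[0, 0, 0, 0, 0, 0, 0], [0, 0, 0, 0.08, 0, 0, 0], [0, 0, 0, 0.17, 0, 0, 0], [0, 0, 0, 0.254, 0, 0, 0], [0, 0, 0, 0.254, 0, 0, 0], [0, 0, 0, 0.254, 0, 0, 0]]}

```text
time_s: 7.45
tcp_pos: [0.4183, -0.1633, 0.1006]
ee_rot: [[0.992, -0.124, -0.0], [-0.124, -0.992, -0.001], [-0.0, 0.001, -1.0]]
wrist_force: [1.0, 0.3, 1.0]
gripper_width: 0.005
gripper_force: 0.0
```

```bash
python3 - <<'E'
from h import *
st();go(-.100,0,.105);go(-.083,0,.105)
E
```

```text
box pos [-0.1109  0.0005  0.1006] F [1.0352 0.3259 0.9671] t 7.45
to (-0.1, 0, 0.105) tool shift [ 0.0109  0.0005 -0.0044] rotvec [0.0552 0.0128 0.0556]
to (-0.083, 0, 0.105) tool shift [ 0.0279  0.0005 -0.0044] rotvec [0.0552 0.0128 0.0556]
```

In the tool's units: 0.069 m / 0.5 = 0.138, 0.048 m / 0.5 = 0.096.

shift_gripper:
  moves: {"ticks": [[0, 0.03, 0, -0.004, 0, 0, 0], [0, 0.056, 0, -0.012, 0, 0, 0], [0, 0.076, 0, -0.036, 0, 0, 0], [0, 0.096, 0, -0.058, 0, 0, 0], [0, 0.116, 0, -0.072, 0, 0, 0], [0, 0.138, 0, -0.084, 0, 0, 0]]}

```text
time_s: 8.05
tcp_pos: [0.4858, -0.1721, 0.1462]
ee_rot: [[0.992, -0.125, 0.001], [-0.125, -0.992, -0.001], [0.001, 0.001, -1.0]]
wrist_force: [-8.0, 2.4, 9.0]
gripper_width: 0.006
gripper_force: 6.9
```

shift_gripper:
  moves: {"ticks": [[0, 0.024, 0, -0.012, 0, 0, 0], [0, 0.048, 0, -0.02, 0, 0, 0], [0, 0.072, 0, -0.028, 0, 0, 0], [0, 0.096, 0, -0.032, 0, 0, 0], [0, 0.096, 0, -0.032, 0, 0, 0]]}

```text
time_s: 8.55
tcp_pos: [0.5365, -0.1782, 0.1614]
ee_rot: [[0.992, -0.125, 0.007], [-0.125, -0.992, -0.001], [0.007, 0.0, -1.0]]
wrist_force: [-1.2, -0.7, 0.8]
gripper_width: 0.004
gripper_force: 0.0
```

```bash
python3 - <<'E'
from h import *
st()
B=w2b(world(vision.capture("scene")))
m=(B[...,2]>.12)&(B[...,2]<.24)&(abs(B[...,1]-.06)<.02)&(abs(B[...,0])<.1)
for z in range(120,240,15):
    k=m&(abs(B[...,2]-z/1000)<.006);print(z,k.sum(),np.median(B[...,0][k]) if k.any() else 0)
E
```

```text
box pos [0.0082 0.0006 0.1614] F [-1.2478 -0.7335  0.8158] t 8.55
120 21 0.034048691517923835
135 42 0.03205031320426755
150 39 0.030258416323727694
165 40 0.028223334768049987
180 41 0.026317364917506372
195 44 0.024268689052180638
210 49 0.02217933722883212
225 43 0.021123697137457268
```

In the tool's units: 0.048 m / 0.5 = 0.096, 0.043 m / 0.5 = 0.086.

shift_gripper:
  moves: {"ticks": [[0, 0.016, 0, 0.01, 0, 0, 0], [0, 0.036, 0, 0.02, 0, 0, 0], [0, 0.056, 0, 0.03, 0, 0, 0], [0, 0.072, 0, 0.03, 0, 0, 0], [0, 0.086, 0, 0.03, 0, 0, 0], [0, 0.096, 0, 0.03, 0, 0, 0], [0, 0.096, 0, 0.03, 0, 0, 0]]}

```text
time_s: 9.3
tcp_pos: [0.5822, -0.1838, 0.1428]
ee_rot: [[0.992, -0.125, 0.001], [-0.125, -0.992, -0.0], [0.001, 0.0, -1.0]]
wrist_force: [-0.4, -0.4, 0.2]
gripper_width: 0.006
gripper_force: 0.0
```

```bash
python3 - <<'E'
from h import *
st()
B=w2b(world(vision.capture("scene")))
m=(B[...,2]>.12)&(B[...,2]<.24)&(abs(B[...,1]-.06)<.02)&(abs(B[...,0])<.1)
for z in range(120,240,15):
    k=m&(abs(B[...,2]-z/1000)<.006);print(z,k.sum(),np.median(B[...,0][k]) if k.any() else 0)
E
```

```text
box pos [0.0543 0.0007 0.1428] F [-0.3634 -0.4084  0.2292] t 9.3
120 40 0.047398016288682863
135 78 0.05117142048653346
150 77 0.05658359822334589
165 76 0.06243809674815468
180 87 0.06776380545957754
195 73 0.07274786928114607
210 52 0.07875435415641033
225 13 0.08410467875461156
```

In the tool's units: -0.19 m / 0.5 = -0.38, -0.09 m / 0.5 = -0.18.

shift_gripper:
  moves: {"ticks": [[0, -0.04, 0, -0.04, 0, 0, 0], [0, -0.1, 0, -0.1, 0, 0, 0], [0, -0.18, 0, -0.16, 0, 0, 0], [0, -0.26, 0, -0.18, 0, 0, 0], [0, -0.34, 0, -0.18, 0, 0, 0], [0, -0.38, 0, -0.18, 0, 0, 0], [0, -0.38, 0, -0.18, 0, 0, 0]]}

```text
time_s: 10.05
tcp_pos: [0.3908, -0.1597, 0.2345]
ee_rot: [[0.992, -0.125, 0.004], [-0.125, -0.992, 0.0], [0.004, -0.001, -1.0]]
wrist_force: [1.4, 0.5, 0.8]
gripper_width: 0.001
gripper_force: 0.0
```

```bash
python3 - <<'E'
from h import *
st()
w=vision.capture("wrist");t=vision.capture("top")
B=w2b(world(w));B2=w2b(world(t));np.savez("w.npz",B=B,B2=B2,p=w["pixels"],q=t["pixels"])
cv2.imwrite("pics/w3.png",np.hstack([w["pixels"],cv2.resize(t["pixels"][130:250,240:360],(288,288))[np.r_[0:288,[0]*96]]])[...,::-1])
for y in range(-80,90,10):
    o=[]
    for A in(B,B2):
        m=(abs(A[...,1]-y/1000)<.004)&(A[...,2]>.065)&(A[...,2]<.1)&(abs(A[...,0]+.02)<.055)
        if m.sum()>3:
            k=np.nanmax(A[...,2][m]);mm=m&(A[...,2]>k-.006);o.append((int(m.sum()),round(float(k),4),round(float(np.mean(A[...,0][mm])),4)))
        else:o.append(0)
    print(y,o)
E
```

```text
box pos [-0.1386  0.0006  0.2345] F [1.4283 0.4768 0.8324] t 10.05
-80 [(112, 0.0969, 0.0332), (15, 0.0985, 0.032)]
-70 [(167, 0.0946, 0.0334), (19, 0.0926, 0.0335)]
-60 [(161, 0.0919, 0.0275), (28, 0.0915, 0.0253)]
-50 [(320, 0.092, 0.0068), (51, 0.0925, 0.005)]
-40 [(238, 0.0929, 0.0156), (33, 0.0972, 0.0338)]
-30 [(139, 0.0897, 0.0332), (20, 0.0948, 0.0337)]
-20 [(136, 0.0904, 0.0332), (22, 0.0928, 0.0337)]
-10 [(157, 0.0927, 0.0197), (25, 0.0939, 0.0152)]
0 [(255, 0.0941, -0.0109), (42, 0.094, -0.0034)]
10 [(195, 0.0937, 0.0015), (31, 0.0944, 0.0119)]
20 [(140, 0.0919, 0.0331), (20, 0.0948, 0.0338)]
30 [(141, 0.0918, 0.0333), (21, 0.0928, 0.0336)]
40 [(188, 0.0917, 0.0214), (22, 0.0914, 0.0221)]
50 [(267, 0.0924, -0.0188), (45, 0.0928, -0.0165)]
60 [(174, 0.0936, 0.0142), (34, 0.0996, 0.0349)]
70 [(144, 0.0926, 0.0334), (22, 0.0976, 0.0346)]
80 [(127, 0.0985, 0.031), (20, 0.0963, 0.0317)]
```

View pics/w3.png

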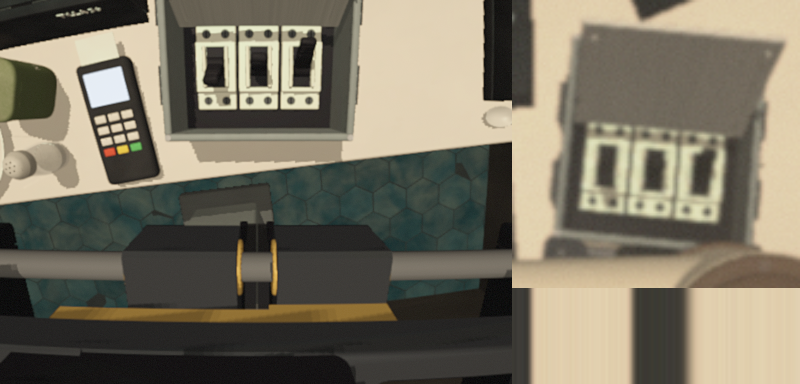

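The wrist view shows the left handle at (215,68) leaning near (off), the middle one at (258,68) upright (tripped), and the right one at (305,50) leaning far (on). I'll measure the tips, excluding the cover.

Add to h.py:
```python
def tips(*As):
    for y in(-.05,0,.05):
        for A in As:
            m=(abs(A[...,1]-y)<.014)&(A[...,2]>.076)&(A[...,2]<.1)&(A[...,0]>-.07)&(A[...,0]<.018)
            if m.sum()<4: print(y,"few",m.sum());continue
            p=A[m];k=p[:,2]>np.percentile(p[:,2],60)
            x=p[k].mean(0);print(y,"n",m.sum(),"tip",x,"ang~",np.degrees(0)+np.arctan2(x[0]+.022,x[2]-.04))
```

Run:
```python
from h import *
d=np.load("w.npz");tips(d["B"],d["B2"]);go(.004,0,.16);go(.004,0,.042)
```

```text
-0.05 n 256 tip [-0.0042 -0.0489  0.0888] ang~ 0.3496065315403314
-0.05 n 42 tip [-0.0041 -0.0492  0.0891] ang~ 0.3500472447047101
0 n 192 tip [-0.0199  0.0009  0.0925] ang~ 0.03942228486088567
0 n 33 tip [-0.0195 -0.0002  0.0931] ang~ 0.04742222422810198
0.05 n 196 tip [-0.0405  0.0505  0.0888] ang~ -0.3623668096235907
0.05 n 36 tip [-0.042   0.0514  0.0896] ang~ -0.38299130996758063
to (0.004, 0, 0.16) tool shift [0.1398 0.0007 0.0746] rotvec [-0.0017 -0.2136  0.0246]
to (0.004, 0, 0.042) tool shift [0.1393 0.0007 0.1926] rotvec [-0.0017 -0.2136  0.0246]
```

In the tool's units: 0.15 m / 0.5 = 0.3, 0.14 m / 0.5 = 0.28.

shift_gripper:
  moves: {"ticks": [[0, 0.06, 0, 0, 0, 0, 0], [0, 0.14, 0, 0.02, 0, 0, 0], [0, 0.22, 0, 0.06, 0, 0, 0], [0, 0.27, 0, 0.12, 0, 0, 0], [0, 0.28, 0, 0.2, 0, 0, 0], [0, 0.28, 0, 0.26, 0, 0, 0], [0, 0.28, 0, 0.3, 0, 0, 0], [0, 0.28, 0, 0.3, 0, 0, 0]]}

```text
time_s: 10.95
tcp_pos: [0.5302, -0.1773, 0.0788]
ee_rot: [[0.992, -0.126, -0.008], [-0.126, -0.992, 0.001], [-0.008, 0.0, -1.0]]
wrist_force: [-0.6, -0.3, -0.4]
gripper_width: 0.005
gripper_force: 0.0
```

```bash
python3 - <<'E'
from h import *
st();go(.002,0,.042);go(-.02,0,.042)
E
```

```text
box pos [0.0018 0.0007 0.0788] F [-0.5614 -0.2631 -0.4388] t 10.95
to (0.002, 0, 0.042) tool shift [0.0004 0.0006 0.0368] rotvec [ 0.0159  0.4422 -0.0181]
to (-0.02, 0, 0.042) tool shift [-0.0216  0.0007  0.037 ] rotvec [ 0.0159  0.4422 -0.0181]
```

In the tool's units: 0.038 m / 0.5 = 0.076, 0.028 m / 0.5 = 0.056.

shift_gripper:
  moves: {"ticks": [[0, 0.004, 0, 0.016, 0, 0, 0], [0, 0.004, 0, 0.036, 0, 0, 0], [0, 0.004, 0, 0.056, 0, 0, 0], [0, 0.004, 0, 0.076, 0, 0, 0], [0, 0.004, 0, 0.076, 0, 0, 0], [0, 0.004, 0, 0.076, 0, 0, 0]]}

```text
time_s: 11.55
tcp_pos: [0.5335, -0.1777, 0.045]
ee_rot: [[0.992, -0.125, -0.0], [-0.125, -0.992, -0.0], [-0.0, 0.0, -1.0]]
wrist_force: [0.7, -0.0, 0.4]
gripper_width: 0.007
gripper_force: 0.0
```

```bash
python3 - <<'E'
from h import *
st()
E
```

```text
box pos [0.0051 0.0006 0.045 ] F [ 0.7066 -0.0243  0.3547] t 11.55
```

shift_gripper:
  moves: {"ticks": [[0, -0.008, 0, 0, 0, 0, 0], [0, -0.016, 0, 0, 0, 0, 0], [0, -0.022, 0, 0, 0, 0, 0], [0, -0.028, 0, 0, 0, 0, 0], [0, -0.034, 0, 0, 0, 0, 0], [0, -0.04, 0, 0, 0, 0, 0], [0, -0.04, 0, 0, 0, 0, 0]]}

```text
time_s: 12.25
tcp_pos: [0.5128, -0.1751, 0.0449]
ee_rot: [[0.992, -0.125, -0.001], [-0.125, -0.992, 0.0], [-0.001, -0.0, -1.0]]
wrist_force: [1.3, 1.0, 0.0]
gripper_width: 0.008
gripper_force: 0.0
```

```bash
python3 - <<'E'
from h import *
st()
E
```

```text
box pos [-0.0157  0.0007  0.0449] F [1.2757 0.9548 0.0001] t 12.25
```

In the tool's units: -0.009 m / 0.5 = -0.018, -0.006 m / 0.5 = -0.012.

shift_gripper:
  moves: {"ticks": [[0, -0.006, 0, 0.002, 0, 0, 0], [0, -0.012, 0, 0.004, 0, 0, 0], [0, -0.018, 0, 0.006, 0, 0, 0], [0, -0.018, 0, 0.006, 0, 0, 0]]}

```text
time_s: 12.65
tcp_pos: [0.5067, -0.1742, 0.0428]
ee_rot: [[0.992, -0.124, 0.005], [-0.124, -0.992, -0.001], [0.005, 0.0, -1.0]]
wrist_force: [4.4, -0.7, 0.8]
gripper_width: 0.003
gripper_force: 1.8
```

shift_gripper:
  moves: {"ticks": [[0, -0.003, 0, 0, 0, 0, 0], [0, -0.006, 0, 0, 0, 0, 0], [0, -0.006, 0, 0, 0, 0, 0]]}

```text
time_s: 12.95
tcp_pos: [0.5047, -0.1738, 0.043]
ee_rot: [[0.992, -0.124, 0.006], [-0.124, -0.992, -0.001], [0.006, 0.0, -1.0]]
wrist_force: [6.0, -1.3, -0.1]
gripper_width: 0.008
gripper_force: 2.7
```

```bash
python3 - <<'E'
from h import *
st()
E
```

```text
box pos [-0.0239  0.0009  0.043 ] F [ 5.9672 -1.2866 -0.1331] t 12.95
```

In the tool's units: -0.003 m / 0.5 = -0.006, -0.0015 m / 0.5 = -0.003.

shift_gripper:
  moves: {"ticks": [[0, -0.003, 0, 0, 0, 0, 0], [0, -0.006, 0, 0, 0, 0, 0], [0, -0.006, 0, 0, 0, 0, 0]]}

```text
time_s: 13.25
tcp_pos: [0.503, -0.1735, 0.0435]
ee_rot: [[0.992, -0.124, 0.009], [-0.124, -0.992, -0.001], [0.009, 0.0, -1.0]]
wrist_force: [7.0, -0.7, 0.8]
gripper_width: 0.005
gripper_force: 3.3
```

shift_gripper:
  moves: {"ticks": [[0, -0.003, 0, 0, 0, 0, 0], [0, -0.006, 0, 0, 0, 0, 0], [0, -0.006, 0, 0, 0, 0, 0]]}

```text
time_s: 13.55
tcp_pos: [0.5013, -0.1731, 0.0438]
ee_rot: [[0.992, -0.124, 0.012], [-0.124, -0.992, -0.001], [0.012, -0.0, -1.0]]
wrist_force: [8.8, -0.2, 1.0]
gripper_width: 0.008
gripper_force: 4.3
```

```bash
python3 - <<'E'
from h import *
st()
E
```

```text
box pos [-0.0273  0.0012  0.0438] F [ 8.8341 -0.2124  0.9825] t 13.55
```

Careful with the scale: shifts go in shares of 0.5 m and turns go in shares of 45 degrees. That gives: -0.003 m / 0.5 = -0.006, -0.0015 m / 0.5 = -0.003.

shift_gripper:
  moves: {"ticks": [[0, -0.003, 0, 0, 0, 0, 0], [0, -0.006, 0, 0, 0, 0, 0], [0, -0.006, 0, 0, 0, 0, 0]]}

```text
time_s: 13.85
tcp_pos: [0.5003, -0.1728, 0.0443]
ee_rot: [[0.992, -0.123, 0.015], [-0.123, -0.992, -0.002], [0.016, -0.0, -1.0]]
wrist_force: [11.5, -1.4, -0.8]
gripper_width: 0.005
gripper_force: 5.1
```

shift_gripper:
  moves: {"ticks": [[0, -0.003, 0, 0, 0, 0, 0], [0, -0.006, 0, 0, 0, 0, 0], [0, -0.006, 0, 0, 0, 0, 0]]}

```text
time_s: 14.15
tcp_pos: [0.4997, -0.1725, 0.0451]
ee_rot: [[0.992, -0.122, 0.02], [-0.122, -0.993, -0.002], [0.021, -0.0, -1.0]]
wrist_force: [12.8, -0.9, -0.4]
gripper_width: 0.001
gripper_force: 6.3
```

```bash
python3 - <<'E'
from h import *
st();c=vision.capture("top");tips(w2b(world(c)))
E
```

```text
box pos [-0.029   0.0016  0.0451] F [12.8024 -0.9045 -0.3959] t 14.15
-0.05 few 0
0 few 0
0.05 few 0
```

In the tool's units: -0.003 m / 0.5 = -0.006, -0.0015 m / 0.5 = -0.003.

shift_gripper:
  moves: {"ticks": [[0, -0.003, 0, 0, 0, 0, 0], [0, -0.006, 0, 0, 0, 0, 0], [0, -0.006, 0, 0, 0, 0, 0], [0, -0.006, 0, 0, 0, 0, 0]]}

```text
time_s: 14.6
tcp_pos: [0.4992, -0.1723, 0.046]
ee_rot: [[0.992, -0.121, 0.025], [-0.121, -0.993, -0.003], [0.026, -0.0, -1.0]]
wrist_force: [15.3, -1.5, -0.2]
gripper_width: 0.002
gripper_force: 7.3
```

```bash
python3 - <<'E'
from h import *
st()
E
```

```text
box pos [-0.0295  0.0017  0.046 ] F [15.3321 -1.5131 -0.202 ] t 14.6
```

The push comes up firm at about 15 N, with almost no further travel. Next I back off, lift over and go to the near side.

In the tool's units: -0.065 m / 0.5 = -0.13, -0.06 m / 0.5 = -0.12.

shift_gripper:
  moves: {"ticks": [[0, 0.02, 0, 0, 0, 0, 0], [0, 0.04, 0, 0, 0, 0, 0], [0, 0.06, 0, 0, 0, 0, 0], [0, 0.06, 0, -0.06, 0, 0, 0], [0, 0.06, 0, -0.12, 0, 0, 0], [0, 0, 0, -0.13, 0, 0, 0], [0, -0.054, 0, -0.13, 0, 0, 0], [0, -0.054, 0, -0.13, 0, 0, 0]]}

```text
time_s: 15.4
tcp_pos: [0.4547, -0.1679, 0.1059]
ee_rot: [[0.992, -0.127, -0.007], [-0.127, -0.992, 0.002], [-0.007, -0.001, -1.0]]
wrist_force: [-0.3, 0.1, -0.4]
gripper_width: 0.006
gripper_force: 0.0
```

```bash
python3 - <<'E'
from h import *
st();go(-.072,0,.042);c=vision.capture("wrist");tips(w2b(world(c)))
E
```

```text
box pos [-0.0742  0.0005  0.1059] F [-0.2966  0.095  -0.4383] t 15.4
to (-0.072, 0, 0.042) tool shift [0.0027 0.0006 0.0639] rotvec [-0.0477  0.3887 -0.0807]
-0.05 n 501 tip [-0.0039 -0.0492  0.0886] ang~ 0.35713380333534417
0 n 515 tip [-0.0403  0.0006  0.0885] ang~ -0.3601187454941614
0.05 n 493 tip [-0.0403  0.0501  0.0885] ang~ -0.3617133146080362
```

In the tool's units: 0.064 m / 0.5 = 0.128, 0.045 m / 0.5 = 0.09.

shift_gripper:
  moves: {"ticks": [[0, 0, 0, 0.04, 0, 0, 0], [0, 0, 0, 0.09, 0, 0, 0], [0, 0, 0, 0.128, 0, 0, 0], [0, 0, 0, 0.128, 0, 0, 0], [0, 0.012, 0, 0.128, 0, 0, 0], [0, 0.024, 0, 0.128, 0, 0, 0], [0, 0.036, 0, 0.128, 0, 0, 0]]}

```text
time_s: 16.15
tcp_pos: [0.4774, -0.1707, 0.0437]
ee_rot: [[0.992, -0.125, -0.002], [-0.125, -0.992, 0.0], [-0.002, 0.0, -1.0]]
wrist_force: [-5.1, 0.5, 4.4]
gripper_width: 0.002
gripper_force: 2.7
```

shift_gripper:
  moves: {"ticks": [[0, 0.008, 0, 0, 0, 0, 0], [0, 0.016, 0, 0, 0, 0, 0], [0, 0.024, 0, 0, 0, 0, 0], [0, 0.028, 0, 0, 0, 0, 0], [0, 0.028, 0, 0, 0, 0, 0]]}

```text
time_s: 16.65
tcp_pos: [0.4937, -0.1725, 0.0436]
ee_rot: [[0.992, -0.125, 0.004], [-0.125, -0.992, -0.0], [0.004, -0.0, -1.0]]
wrist_force: [-0.7, -0.5, 0.1]
gripper_width: 0.004
gripper_force: 0.0
```

```bash
python3 - <<'E'
from h import *
st()
E
```

```text
box pos [-0.0349  0.0008  0.0436] F [-0.6629 -0.498   0.1215] t 16.65
```

In the tool's units: -0.19 m / 0.5 = -0.38, -0.03 m / 0.5 = -0.06.

shift_gripper:
  moves: {"ticks": [[0, -0.03, 0, 0, 0, 0, 0], [0, -0.05, 0, -0.04, 0, 0, 0], [0, -0.06, 0, -0.12, 0, 0, 0], [0, -0.1, 0, -0.2, 0, 0, 0], [0, -0.16, 0, -0.28, 0, 0, 0], [0, -0.2, 0, -0.36, 0, 0, 0], [0, -0.2, 0, -0.38, 0, 0, 0], [0, -0.2, 0, -0.38, 0, 0, 0]]}

```text
time_s: 17.45
tcp_pos: [0.3943, -0.1599, 0.2354]
ee_rot: [[0.992, -0.125, 0.008], [-0.125, -0.992, -0.0], [0.008, -0.001, -1.0]]
wrist_force: [1.0, 0.4, -0.7]
gripper_width: 0.003
gripper_force: 0.0
```

```bash
python3 - <<'E'
from h import *
st();c=vision.capture("wrist");t=vision.capture("top");tips(w2b(world(c)),w2b(world(t)));go(.12,0,.275);go(.125,0,.14)
E
```

```text
box pos [-0.1352  0.0009  0.2354] F [ 0.9796  0.4329 -0.6768] t 17.45
-0.05 n 245 tip [-0.0039 -0.0487  0.0884] ang~ 0.359003998347304
-0.05 n 41 tip [-0.0042 -0.0488  0.0893] ang~ 0.3473433080919632
0 n 251 tip [-0.0043  0.0014  0.0887] ang~ 0.34803243927865163
0 n 41 tip [-0.0045  0.0009  0.0902] ang~ 0.33503170009586697
0.05 n 195 tip [-0.0405  0.0501  0.0887] ang~ -0.36281043444504
0.05 n 34 tip [-0.0414  0.0508  0.0899] ang~ -0.37094230279952456
to (0.12, 0, 0.275) tool shift [ 0.2568  0.0009 -0.043 ] rotvec [-0.0348  0.0334 -0.0011]
to (0.125, 0, 0.14) tool shift [0.2619 0.001  0.092 ] rotvec [-0.0348  0.0334 -0.0011]
```

The breaker is now on, the middle tip matches the right one, and the off handle hasn't moved. To close, I go over the lip to the far side of the cover.

In the tool's units: 0.245 m / 0.5 = 0.49, 0.24 m / 0.5 = 0.48.

shift_gripper:
  moves: {"ticks": [[0, 0, 0, -0.04, 0, 0, 0], [0, 0.08, 0, -0.07, 0, 0, 0], [0, 0.16, 0, -0.07, 0, 0, 0], [0, 0.24, 0, -0.07, 0, 0, 0], [0, 0.32, 0, -0.07, 0, 0, 0], [0, 0.4, 0, -0.07, 0, 0, 0], [0, 0.48, 0, -0.07, 0, 0, 0], [0, 0.49, 0, -0.07, 0, 0, 0]]}

```text
time_s: 18.35
tcp_pos: [0.6387, -0.1905, 0.2612]
ee_rot: [[0.992, -0.125, -0.008], [-0.125, -0.992, 0.001], [-0.008, -0.0, -1.0]]
wrist_force: [-0.7, 0.9, -0.9]
gripper_width: 0.006
gripper_force: 0.0
```

```bash
python3 - <<'E'
from h import *
st();go(.108,0,.162)
E
```

```text
box pos [0.1111 0.0011 0.2612] F [-0.6649  0.9007 -0.8946] t 18.35
to (0.108, 0, 0.162) tool shift [-0.0024  0.0011  0.0992] rotvec [-0.0008  0.446  -0.001 ]
```

In the tool's units: 0.093 m / 0.5 = 0.186, 0.085 m / 0.5 = 0.17.

shift_gripper:
  moves: {"ticks": [[0, 0, 0, 0.06, 0, 0, 0], [0, 0, 0, 0.12, 0, 0, 0], [0, 0, 0, 0.17, 0, 0, 0], [0, 0, 0, 0.186, 0, 0, 0], [0, 0, 0, 0.186, 0, 0, 0]]}

```text
time_s: 18.85
tcp_pos: [0.6345, -0.1905, 0.1723]
ee_rot: [[0.992, -0.125, -0.005], [-0.125, -0.992, 0.0], [-0.005, 0.0, -1.0]]
wrist_force: [0.1, -0.4, 0.5]
gripper_width: 0.006
gripper_force: 0.0
```

```bash
python3 - <<'E'
from h import *
st()
E
```

```text
box pos [0.1069 0.0006 0.1723] F [ 0.0807 -0.4001  0.4958] t 18.85
```

shift_gripper:
  moves: {"ticks": [[0, -0.016, 0, 0, 0, 0, 0], [0, -0.036, 0, 0, 0, 0, 0], [0, -0.056, 0, 0, 0, 0, 0], [0, -0.08, 0, 0, 0, 0, 0], [0, -0.104, 0, 0, 0, 0, 0], [0, -0.128, 0, 0.004, 0, 0, 0], [0, -0.152, 0, 0.008, 0, 0, 0]]}

```text
time_s: 19.55
tcp_pos: [0.5598, -0.181, 0.1727]
ee_rot: [[0.992, -0.125, 0.004], [-0.125, -0.992, -0.0], [0.004, -0.0, -1.0]]
wrist_force: [2.1, -0.8, 2.1]
gripper_width: 0.005
gripper_force: 0.7
```

```bash
python3 - <<'E'
from h import *
st()
E
```

```text
box pos [0.0317 0.0007 0.1727] F [ 2.1216 -0.7645  2.0539] t 19.55
```

In the tool's units: -0.051 m / 0.5 = -0.102, -0.043 m / 0.5 = -0.086.

shift_gripper:
  moves: {"ticks": [[0, -0.016, 0, 0.016, 0, 0, 0], [0, -0.034, 0, 0.028, 0, 0, 0], [0, -0.052, 0, 0.036, 0, 0, 0], [0, -0.07, 0, 0.046, 0, 0, 0], [0, -0.086, 0, 0.058, 0, 0, 0], [0, -0.102, 0, 0.072, 0, 0, 0]]}

```text
time_s: 20.15
tcp_pos: [0.5089, -0.1746, 0.1349]
ee_rot: [[0.992, -0.125, 0.0], [-0.125, -0.992, -0.0], [0.0, 0.0, -1.0]]
wrist_force: [0.4, -0.3, 1.2]
gripper_width: 0.006
gripper_force: 0.5
```

```bash
python3 - <<'E'
from h import *
st()
E
```

```text
box pos [-0.0196  0.0007  0.1349] F [ 0.3671 -0.2878  1.1715] t 20.15
```

shift_gripper:
  moves: {"ticks": [[0, -0.014, 0, 0.016, 0, 0, 0], [0, -0.026, 0, 0.03, 0, 0, 0], [0, -0.036, 0, 0.048, 0, 0, 0], [0, -0.046, 0, 0.066, 0, 0, 0], [0, -0.054, 0, 0.084, 0, 0, 0], [0, -0.054, 0, 0.084, 0, 0, 0]]}

```text
time_s: 20.75
tcp_pos: [0.4808, -0.171, 0.0912]
ee_rot: [[0.992, -0.126, -0.004], [-0.126, -0.992, 0.001], [-0.004, -0.0, -1.0]]
wrist_force: [-0.3, 0.0, -0.4]
gripper_width: 0.006
gripper_force: 0.0
```

```bash
python3 - <<'E'
from h import *
st()
E
```

```text
box pos [-0.048   0.0007  0.0912] F [-0.3383  0.0056 -0.4019] t 20.75
```

In the tool's units: 0.023 m / 0.5 = 0.046, 0.018 m / 0.5 = 0.036.

shift_gripper:
  moves: {"ticks": [[0, -0.01, 0, 0.012, 0, 0, 0], [0, -0.02, 0, 0.024, 0, 0, 0], [0, -0.024, 0, 0.036, 0, 0, 0], [0, -0.024, 0, 0.046, 0, 0, 0], [0, -0.024, 0, 0.046, 0, 0, 0]]}

```text
time_s: 21.25
tcp_pos: [0.4707, -0.1697, 0.07]
ee_rot: [[0.992, -0.125, -0.001], [-0.125, -0.992, -0.0], [-0.001, 0.0, -1.0]]
wrist_force: [0.7, 0.5, 0.5]
gripper_width: 0.009
gripper_force: 0.0
```

shift_gripper:
  moves: {"ticks": [[0, 0, 0, 0.004, 0, 0, 0], [0, 0, 0, 0.008, 0, 0, 0], [0, 0, 0, 0.008, 0, 0, 0]]}

```text
time_s: 21.55
tcp_pos: [0.4709, -0.1698, 0.0696]
ee_rot: [[0.992, -0.124, -0.0], [-0.124, -0.992, -0.001], [-0.0, 0.001, -1.0]]
wrist_force: [-8.9, 5.8, 26.3]
gripper_width: 0.003
gripper_force: 12.8
```

Run:
```python
from h import *
st()
B=w2b(world(vision.capture("scene")))
print([ (x,np.round(np.median(B[...,2][(abs(B[...,0]-x/1000)<.004)&(abs(B[...,1]+.05)<.03)]),4)) for x in range(-95,95,15)])
```

```text
box pos [-0.058   0.0006  0.0696] F [-8.9344  5.8278 26.2786] t 21.55
[(-95, np.float64(0.1774)), (-80, np.float64(0.2044)), (-65, np.float64(0.1)), (-50, np.float64(0.4582)), (-35, np.float64(nan)), (-20, np.float64(nan)), (-5, np.float64(nan)), (10, np.float64(nan)), (25, np.float64(nan)), (40, np.float64(0.1)), (55, np.float64(0.0992)), (70, np.float64(nan)), (85, np.float64(nan))]
  return _methods._mean(a, axis=axis, dtype=dtype,
  ret = ret.dtype.type(ret / rcount)
```

Firm at 26 N, so the cover is at its stop. I'll lift away and check from above.

In the tool's units: -0.18 m / 0.5 = -0.36, -0.17 m / 0.5 = -0.34.

shift_gripper:
  moves: {"ticks": [[0, 0, 0, -0.02, 0, 0, 0], [0, 0, 0, -0.08, 0, 0, 0], [0, -0.06, 0, -0.16, 0, 0, 0], [0, -0.12, -0.06, -0.24, 0, 0, 0], [0, -0.16, -0.14, -0.3, 0, 0, 0], [0, -0.16, -0.22, -0.34, 0, 0, 0], [0, -0.16, -0.3, -0.36, 0, 0, 0], [0, -0.16, -0.3, -0.36, 0, 0, 0]]}

```text
time_s: 22.4
tcp_pos: [0.4121, -0.0069, 0.2483]
ee_rot: [[0.993, -0.118, 0.006], [-0.118, -0.993, 0.002], [0.006, -0.003, -1.0]]
wrist_force: [-0.3, -0.8, -0.2]
gripper_width: 0.005
gripper_force: 0.0
```

shift_gripper:
  moves: {"ticks": [[0, 0, -0.08, 0, 0, 0, 0], [0, -0.02, -0.16, 0, 0, 0, 0], [0, -0.04, -0.24, 0, 0, 0, 0], [0, -0.04, -0.3, 0, 0, 0, 0], [0, -0.04, -0.3, 0, 0, 0, 0], [0, -0.04, -0.3, 0, 0, 0, 0]]}

```text
time_s: 23.0
tcp_pos: [0.4089, 0.1403, 0.2452]
ee_rot: [[0.992, -0.125, -0.002], [-0.125, -0.992, -0.001], [-0.002, 0.001, -1.0]]
wrist_force: [-0.3, -0.3, -0.5]
gripper_width: 0.009
gripper_force: 0.0
```

```bash
python3 - <<'E' 2>/dev/null
from h import *
st()
W0=np.load("topW.npy")
for n in("top","scene"):
    c=vision.capture(n);save(c,n+"_end.png");W=world(c);B=w2b(W)
    print(n,[ (x,np.round(np.median(B[...,2][(abs(B[...,0]-x/1000)<.004)&(abs(B[...,1])<.06)]),4)) for x in range(-95,95,15)])
E
```

```text
box pos [-0.1583  0.3005  0.2452] F [-0.3039 -0.2709 -0.5173] t 23.0
top [(-95, np.float64(0.0999)), (-80, np.float64(0.1008)), (-65, np.float64(0.101)), (-50, np.float64(0.1009)), (-35, np.float64(0.1009)), (-20, np.float64(0.1013)), (-5, np.float64(0.1008)), (10, np.float64(0.1011)), (25, np.float64(0.1013)), (40, np.float64(0.1011)), (55, np.float64(0.1009)), (70, np.float64(0.1011)), (85, np.float64(0.1013))]
scene [(-95, np.float64(nan)), (-80, np.float64(nan)), (-65, np.float64(nan)), (-50, np.float64(nan)), (-35, np.float64(nan)), (-20, np.float64(nan)), (-5, np.float64(nan)), (10, np.float64(nan)), (25, np.float64(nan)), (40, np.float64(nan)), (55, np.float64(nan)), (70, np.float64(nan)), (85, np.float64(nan))]
```

View pics/scene_end.png

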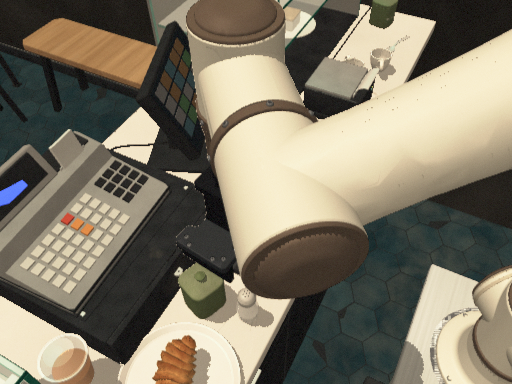

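The arm blocks most of the scene view. The tin (203,288) and shaker (247,302) stand where they were. The top view gives the cover flat at 0.101 over its whole length, the same as before opening, and the robot is clear of everything.

```bash
python3 -c "
from station import r, vision
print(r.finish_job())"
```

```text
the job is handed in; nothing more can be done
None
```

The tripped breaker (the middle one) was pushed to its off stop and thrown to on, the other two handles were left as they were, the cover is shut flush, and the job was handed in at about 23 s with nothing touched round about as far as I could see; no verdict came back.

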